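# Match a pitch comb to a vice screw

### The job

Find out by feel which of the three pitch combs in the wooden rack matches the thread of the vice screw in the stand nearest you: try combs in the thread between the guide wires, pressing and sliding them only gently, until one drops fully home with all its teeth down in the thread. Leave that comb standing fully home on the screw, let go of it, and have the other two standing in the rack. Do not shift the screwdriver or the chisel.

Things in the scene. Friction and masses are not known exactly. Their poses are not given: they have to be found in the camera images.
- rack: light wooden rack for the combs, 206 x 116 mm; origin under the middle of its base. Two rails along its x axis (tops 30 mm up, at y = +-36 mm) carry the combs at x = -75, 0 and 75 mm, y about 0, length along y, teeth down. At each place two pairs of upright wires leave an 9.5 mm slot, splayed at the top (57 mm up). A comb in place: origin 30 mm up. Which comb stands where varies.
- comb_1: pitch comb, red handle, about 110 g: aluminium plate 100 mm long (its y), 5 mm thick (its x), 28 mm high (z up), with 4 teeth at 10 mm pitch under its middle; teeth 5.5 mm long, 3.1 mm wide at the tip, 5.5 mm at the base. Origin: middle of the lower edge from which the teeth hang (tips 5.5 mm below it).
- comb_1_grip (a point): centre of the red handle (14 mm thick across x, 44 mm long, 30 mm high), 40 mm above that comb's origin; grip here across the 14 mm; same axes as the comb
- comb_2: pitch comb, yellow handle, about 110 g: aluminium plate 100 mm long (its y), 5 mm thick (its x), 28 mm high (z up), with 4 teeth at 12 mm pitch under its middle; teeth 5.5 mm long, 4.1 mm wide at the tip, 6.5 mm at the base. Origin: middle of the lower edge from which the teeth hang (tips 5.5 mm below it).
- comb_2_grip (a point): centre of the yellow handle (14 mm thick across x, 44 mm long, 30 mm high), 40 mm above that comb's origin; grip here across the 14 mm; same axes as the comb
- comb_3: pitch comb, blue handle, about 110 g: aluminium plate 100 mm long (its y), 5 mm thick (its x), 28 mm high (z up), with 4 teeth at 14 mm pitch under its middle; teeth 5.5 mm long, 5.1 mm wide at the tip, 7.5 mm at the base. Origin: middle of the lower edge from which the teeth hang (tips 5.5 mm below it).
- comb_3_grip (a point): centre of the blue handle (14 mm thick across x, 44 mm long, 30 mm high), 40 mm above that comb's origin; grip here across the 14 mm; same axes as the comb
- stand_1: one of three like wooden stands (base 84 x 172 mm, fixed), each with a steel vice screw along its y axis; origin under the middle of the base. The job is at the stand nearest the robot (x below 0.62 m). All three: crests 64 mm up, thread 38 mm across, 6 mm deep, from y = -45 to 45 mm at least; pitch 10, 12 or 14 mm, each another, unmarked. Comb fully home: origin at x = 0, z = 64 mm, y within 20 mm of 0.
- stand_2: one of three like wooden stands (base 84 x 172 mm, fixed), each with a steel vice screw along its y axis; origin under the middle of the base. The job is at the stand nearest the robot (x below 0.62 m). All: two pairs of guide wires over the screw at y = +-38 mm leave an 9.5 mm slot across x, open along y and splayed at the top (100 mm up), that keeps a comb upright while it slides along the screw.
- stand_3: one of three like wooden stands (base 84 x 172 mm, fixed), each with a steel vice screw along its y axis; origin under the middle of the base. The job is at the stand nearest the robot (x below 0.62 m). All: ridges as wide as the like comb's teeth (1.4 mm play along y); a wrong comb enters under 1 mm. The screw is shifted along y by an unknown amount, so the crests must be felt for; it stays put under light forces.
- screwdriver_a: red-handled screwdriver, 195 mm, lying at the right; bystander; origin under its middle
- chisel_a: chisel with a yellow handle, 250 mm, lying at the right; bystander; origin under its middle
Things that resemble listed ones, but are neither listed nor needed, are in the scene too. What is shaped like the comb_3 but green is not meant.

How it is judged:
By the outcome, as a careful person would: the job done as asked, in the order asked, and still so for the second after the job is handed in, with the robot touching nothing.
It also fails if it takes over 72 s, if anything falls off the work surface, if the arm or the gripper's body presses on something with over 40 N, if the wrist force passes 120 N, or if a joint passes its speed limit or range.

### The arm

A 6-joint arm with a two-finger parallel gripper is mounted at the origin on a cart in front of the work surface, level with it; the furniture and walls round the work are solid. World frame = base frame: x ahead of the robot, y to its left, z up, the work surface at z = 0. Lengths are in m, angles in rad, forces in N, time in s.
With the tool pointing down it reaches from about 0.275 to 0.85 m from the base axis. Payload 5.2 kg.
Tool frame: the origin (TCP) lies between the finger pads; the fingertips stand 8 mm ahead of it and the grasp point (between the pads) lies 11 mm behind it (ctrl.tips_ahead is the distance from the TCP to the fingertips, in m); z points along the fingers, x is the direction in which the jaws open and shut, and the axes are right-handed (so a half turn about z gives the same grasp; the last joint's range is limited). The gripper opens to 85 mm and grips with 20 to 120 N. Pads are 22 mm wide; open, the fingers measure 114 mm over their backs; the gripper's body (76 mm by 85 mm) begins 54 mm behind the grasp point. The pads swing forward as they close: fully open they stand 13 mm farther back than shut.
Start: joints at [0.902, 0.259, 1.535, -0, 1.348, -0.203], TCP at [0.247, 0.491, 0.239] pointing down, gripper open.
Joint ranges: [-3.14, 3.14], [-0.91, 2.08], [0.19, 2.58], [-1.22, 4.36], [0.22, 2.71], [-3.12, 3.12]. Speed limits (rad/s): [2.57, 2.57, 3.14, 3.14, 3.14, 3.14].

### API

Orientations are given as a unit quaternion [w, x, y, z].
In Python, from plant import ctrl gives the robot as it stands. The module is installed in compiled form; this text tells all that it offers.
- The arm moves only by the shell command python3 -m pendant 'ROWS' [OPENING] [FORCE]. ROWS is a JSON object of lists of equal length, an entry for each row: "linear": the shift along the tool's x, y, z in m, a list of three; "rotation": the turn, a rotation vector about the tool's x, y, z in degrees, a list of three. In form: {"linear": [[x, y, z], ...], "rotation": [[rx, ry, rz], ...]}. A call has 1 to 8 rows; each row shifts and turns the pose as measured when the row begins, along the tool's axes as they then stand; what a row does not reach is not made up. A row lasts 1/12 s, in which the tool goes at most 41.7 mm and 7.16 degrees, less where a joint would pass 70% of its speed; a pose out of reach is approached as far as the arm can. A call is refused whole if a number of a shift passes 0.0417 or a number of a turn 7.16, either way. A call with a gripper value outside its range is refused whole. OPENING is the finger opening in m, from 0 to 0.0854, set as the call begins (- or left out, the last holds). The fingers move at their own pace and stop on an object; FORCE is the grip in N (left out, the last holds). Time passes only in rows, so rows that do not move let the fingers close. It gives the time, the measured TCP pose, the force and the opening at its end, in the units of the state.
- ctrl.state(): the state, without advancing time (a new reading comes with each control period).
- ctrl.grab_frame(name): name is "scene" or "side" or "wrist"; returns the picture (480x640x3 uint8, blue, green, red); there is no depth.
- ctrl.camera_params(name): a dict with "intrinsics" (3x3 intrinsics, pixels), "R" (3x3) and "t" (3): a world point X has camera coordinates R X + t. Camera axes: x right, y down, z forward; pixel columns grow to the right and rows downward; lengths in m; the calibration is good to about 2 mm. A picture is of the moment at which its call begins: read the wrist's pose just before it. camera_params takes no time and is no camera call; for the wrist camera it gives the pose at the moment of the call.
- ctrl.sign_off(): hands the job in, once; it reports no verdict.
The state is a dict: "time_s": time; "joint_pos": joint angles; "joint_velocities": joint speeds; "joint_efforts": joint torques, N m; "tcp_pos": TCP position; "tool_rot": TCP orientation; "contact_force": force on the tool from outside, world axes, zero at the start; "torque": the same for the moment, N m; "opening": finger opening in m.
Only numpy, scipy, OpenCV 4.12 (cv2) and the standard library are available. Lean on these libraries where they do the work, as an engineer would, in place of code of your own. Each camera call takes 0.05 s, during which the arm holds its last target.

## Working session

There is one attempt and no reset: what is moved stays moved. The work goes in short steps, Python scripts to look and compute and a shell command to move; the robot and the scene stay as the last step left them, time stands still between calls to the robot, and variables do not carry over. Pictures are saved under pics/ and viewed, and the job is handed in when it is done.

```bash
mkdir -p pics; python3 - <<'E'
from plant import ctrl
import cv2
print(ctrl.state())
for n in ("scene","side","wrist"):
    p=ctrl.camera_params(n); print(n,p)
    cv2.imwrite(f"pics/a_{n}.png",ctrl.grab_frame(n))
E
```

```text
{'time_s': 0.0, 'joint_pos': array([ 9.02186268e-01,  2.59397896e-01,  1.53608785e+00, -6.97974731e-06,
        1.34798732e+00, -2.02797575e-01]), 'joint_velocities': array([ 7.59585534e-04,  1.17054212e-03, -1.80954567e-03,  1.14587573e-03,
        7.62499299e-05,  7.12817787e-04]), 'joint_efforts': array([ 8.52316552e-04, -4.46029758e+01, -2.90570766e+01,  6.08574464e-05,
        1.17657159e-02, -7.90393585e-06]), 'tcp_pos': array([0.24668895, 0.49100262, 0.23844321]), 'tool_rot': array([ 3.25322453e-04,  8.51218598e-01,  5.24810455e-01, -8.82139014e-04]), 'contact_force': array([-0.20160361, -0.01617384,  0.16985244]), 'torque': array([ 0.03313583,  0.02985004, -0.02663072]), 'opening': 0.08554969390705225}
scene {'intrinsics': array([[588.10613626,   0.        , 325.5350314 ],
       [  0.        , 588.10613626, 236.29661039],
       [  0.        ,   0.        ,   1.        ]]), 'R': array([[ 0.52616016, -0.85036693,  0.00561848],
       [-0.61494829, -0.38504293, -0.68817189],
       [ 0.58736197,  0.35863355, -0.72552594]]), 't': array([-0.37203262,  0.36508549,  1.10379865])}
side {'intrinsics': array([[531.8145179 ,   0.        , 322.48743116],
       [  0.        , 531.8145179 , 237.48988919],
       [  0.        ,   0.        ,   1.        ]]), 'R': array([[ 0.52140935, -0.85318656,  0.01431701],
       [-0.5332936 , -0.33891878, -0.77506903],
       [ 0.66613079,  0.39649307, -0.63171435]]), 't': array([-0.38515983,  0.34188352,  0.82220081])}
wrist {'intrinsics': array([[389.11061511,   0.        , 312.17602   ],
       [  0.        , 389.11061511, 240.18847217],
       [  0.        ,   0.        ,   1.        ]]), 'R': array([[ 0.44855038,  0.89375409, -0.00248655],
       [ 0.8511905 , -0.42633722,  0.30612302],
       [ 0.27253859, -0.13942813, -0.95198872]]), 't': array([-0.54935735, -0.04022278,  0.3796461 ])}
```

View pics/a_scene.png

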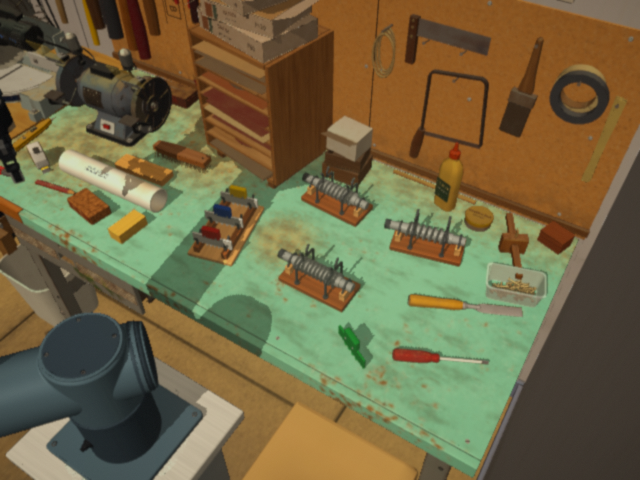

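View pics/a_side.png

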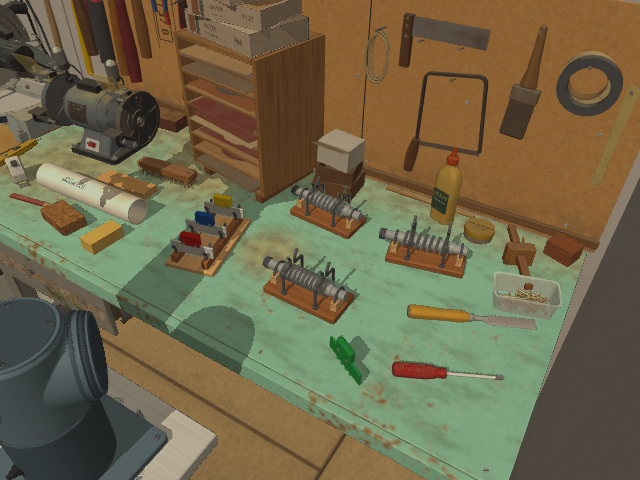

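View pics/a_wrist.png

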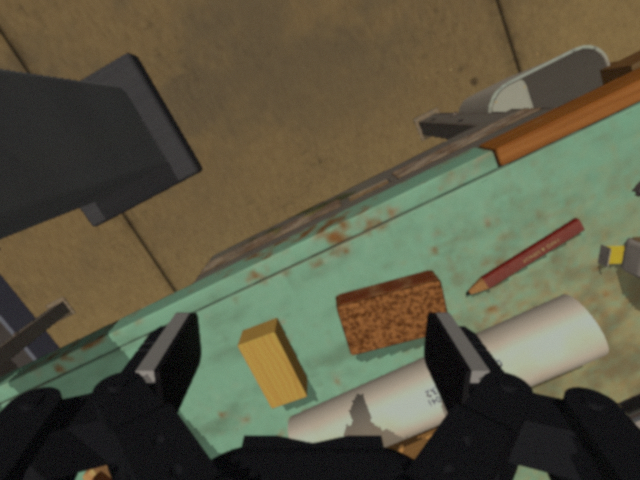

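```bash
python3 - <<'E'
import cv2,numpy as np
s=cv2.imread('pics/a_scene.png');d=cv2.imread('pics/a_side.png')
c=cv2.resize(s[170:320,180:380],None,fx=4,fy=4,interpolation=cv2.INTER_CUBIC);cv2.imwrite('pics/b1.png',c)
c=cv2.resize(d[180:330,160:360],None,fx=4,fy=4,interpolation=cv2.INTER_CUBIC);cv2.imwrite('pics/b2.png',c)
E
```

```text
(no output)
```

View pics/b1.png

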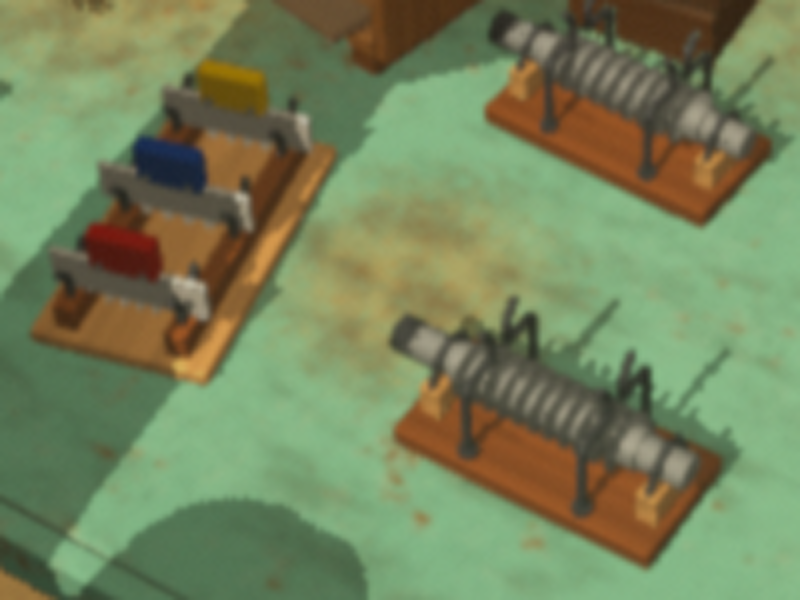

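View pics/b2.png

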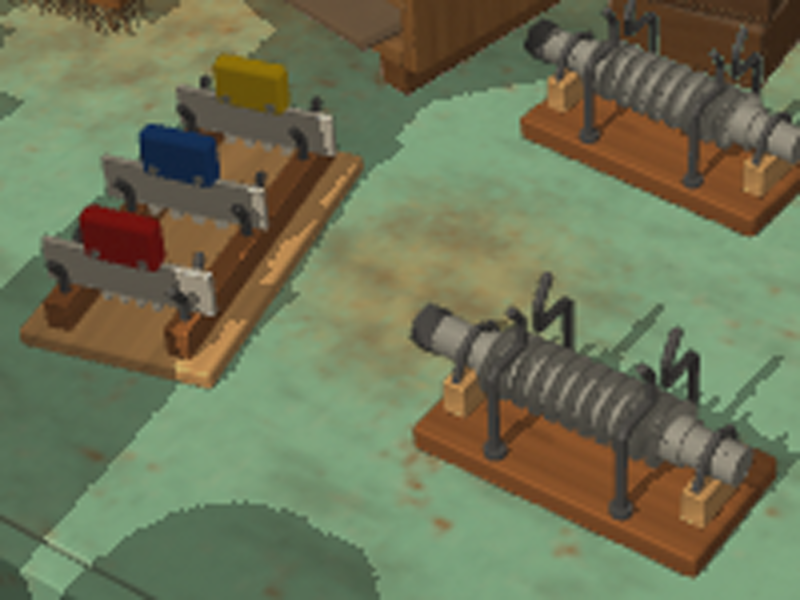

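```bash
cat > h.py <<'E'
from plant import ctrl
import numpy as np,cv2
def ray(p,uv):
    K=p['intrinsics'];R=p['R'];t=p['t']
    d=R.T@np.linalg.solve(K,[uv[0],uv[1],1.]);return -R.T@t,d/np.linalg.norm(d)
def atz(p,uv,z):
    c,d=ray(p,uv);return c+d*(z-c[2])/d[2]
def tri(obs):
    A=np.zeros((3,3));b=np.zeros(3)
    for p,uv in obs:
        c,d=ray(p,uv);M=np.eye(3)-np.outer(d,d);A+=M;b+=M@c
    return np.linalg.solve(A,b)
def proj(p,X):
    x=p['K' if 'K' in p else 'intrinsics']@(p['R']@np.asarray(X)+p['t']);return x[:2]/x[2]
def snap(n,f):
    p=ctrl.camera_params(n);im=ctrl.grab_frame(n);cv2.imwrite(f'pics/{f}.png',im);np.savez(f'pics/{f}.npz',**p);return p,im
def ld(f): return dict(np.load(f'pics/{f}.npz'))
E
python3 - <<'E'
from h import *
S=ctrl.camera_params('scene');D=ctrl.camera_params('side')
print(-S['R'].T@S['t'],-D['R'].T@D['t'])
def b1(x,y):return (180+x/4,170+y/4)
def b2(x,y):return (160+x/4,180+y/4)
for n,a,b,z in [('red',(123,250),(121,237),.07),('blue',(170,164),(179,154),.07),('yel',(233,87),(250,83),.07),
 ('stand corner front',(647,562),(694,573),.0),('stand left',(397,435),(415,435),0.01),('stand right',(720,462),(775,465),.01),
 ('rack front',(203,380),(212,385),.0),('rack left',(33,333),(22,337),.01),('rack right',(333,152),(360,158),.01)]:
    print(n,atz(S,b1(*a),z).round(3),atz(D,b2(*b),z).round(3),tri([(S,b1(*a)),(D,b2(*b))]).round(3))
print(atz(D,(428,262),0.01),atz(D,(333,215),.01))
E
```

```text
[-0.22807191 -0.57164988  1.05416638] [-0.16454305 -0.53873937  0.78989372]
red [0.438 0.147 0.07 ] [0.439 0.147 0.07 ] [0.436 0.144 0.073]
blue [0.509 0.169 0.07 ] [0.511 0.17  0.07 ] [0.504 0.163 0.077]
yel [0.583 0.179 0.07 ] [0.585 0.18  0.07 ] [0.577 0.172 0.078]
stand corner front [ 0.452 -0.2    0.   ] [ 0.453 -0.2    0.   ] [ 0.453 -0.2   -0.001]
stand left [ 0.447 -0.036  0.01 ] [ 0.449 -0.034  0.01 ] [ 0.438 -0.044  0.025]
stand right [ 0.528 -0.203  0.01 ] [ 0.53  -0.203  0.01 ] [ 0.521 -0.206  0.019]
rack front [0.427 0.09  0.   ] [ 0.43   0.087 -0.   ] [ 0.432  0.092 -0.006]
rack left [0.397 0.192 0.01 ] [0.396 0.191 0.01 ] [0.4   0.196 0.004]
rack right [0.618 0.132 0.01 ] [0.623 0.134 0.01 ] [0.604 0.12  0.028]
[ 0.70970573 -0.29042952  0.01      ] [ 0.74606237 -0.02550975  0.01      ]
```

```bash
cat > plan.py <<'E'
import sys,numpy as np
from plant import ctrl
from scipy.spatial.transform import Rotation as Ro
def pose():
    s=ctrl.state();q=s['tool_rot'];return s['tcp_pos'],Ro.from_quat([q[1],q[2],q[3],q[0]]),s
def target_rot(yaw): # tool x at world angle yaw(deg), z down
    c,s_=np.cos(np.radians(yaw)),np.sin(np.radians(yaw))
    return Ro.from_matrix(np.array([[c,s_,0],[s_,-c,0],[0,0,-1]]))
def plan(x,y,z,yaw,n=None,step=.036):
    p,R,s=pose();T=np.array([x,y,z]);Rt=target_rot(yaw)
    rv=(R.inv()*Rt).as_rotvec(degrees=True);d=T-p
    m=max(1,int(np.ceil(max(np.linalg.norm(d)/step,np.abs(rv).max()/7))))
    if n: m=n
    L=[];W=[]
    Rc=R
    for i in range(m):
        L.append([round(v,4) for v in (Rc.inv().apply(d/m)).tolist()]);W.append([round(v,2) for v in (rv/m).tolist()])
        Rc=Rc*Ro.from_rotvec(rv/m,degrees=True)
    for i in range(0,m,8): print(L[i:i+8]);print(W[i:i+8])
    print('pos',p.round(4),'d',d.round(4),'rv',rv.round(2),'rows',m)
if __name__=='__main__':
    a=[float(v) for v in sys.argv[1:]]
    plan(*a[:4],step=a[4] if len(a)>4 else .036)
E
python3 - <<'E'
from plan import *
p,R,s=pose();c=ctrl.camera_params('wrist');print(R.inv().apply(-c['R'].T@c['t']-p), R.inv().apply(c['R'][2]))
E
python3 plan.py 0.43 0.16 0.27 12.6
```

```text
[ 0.00048521 -0.07820092 -0.13378674] [-6.37726289e-04  3.06431859e-01  9.51892383e-01]
[[-0.0194, 0.0284, -0.0028], [-0.0171, 0.0299, -0.0028], [-0.0146, 0.0311, -0.0028], [-0.0121, 0.0322, -0.0028], [-0.0094, 0.0331, -0.0028], [-0.0067, 0.0337, -0.0028], [-0.004, 0.0342, -0.0028], [-0.0012, 0.0344, -0.0028]]
[[0.0, 0.01, 4.61], [0.0, 0.01, 4.61], [0.0, 0.01, 4.61], [0.0, 0.01, 4.61], [0.0, 0.01, 4.61], [0.0, 0.01, 4.61], [0.0, 0.01, 4.61], [0.0, 0.01, 4.61]]
[[0.0015, 0.0344, -0.0028], [0.0043, 0.0341, -0.0028], [0.007, 0.0337, -0.0028]]
[[0.0, 0.01, 4.61], [0.0, 0.01, 4.61], [0.0, 0.01, 4.61]]
pos [0.2467 0.4911 0.2387] d [ 0.1833 -0.3311  0.0313] rv [2.000e-02 8.000e-02 5.072e+01] rows 11
```

```bash
python3 -m pendant '{"linear":[[-0.019,0.028,-0.003],[-0.017,0.03,-0.003],[-0.015,0.031,-0.003],[-0.012,0.032,-0.003],[-0.009,0.033,-0.003],[-0.007,0.034,-0.003],[-0.004,0.034,-0.003],[-0.001,0.034,-0.003]],"rotation":[[0,0,5],[0,0,5],[0,0,5],[0,0,5],[0,0,5],[0,0,5],[0,0,5],[0,0,5]]}'; python3 plan.py 0.45 0.14 0.27 12.6
```

```text
time_s: 0.82
tcp_pos: [0.3713, 0.2426, 0.2596]
tool_rot: [0.001, 0.981, 0.193, -0.003]
contact_force: [0.7, -0.3, 0.3]
opening: 0.0853
[[0.0084, 0.0312, -0.0027], [0.0098, 0.0308, -0.0027], [0.0111, 0.0304, -0.0026], [0.0123, 0.0299, -0.0026]]
[[0.0, 0.1, 2.43], [0.0, 0.1, 2.43], [0.0, 0.1, 2.43], [0.0, 0.1, 2.43]]
pos [0.3713 0.2426 0.2596] d [ 0.0787 -0.1026  0.0104] rv [0.01 0.4  9.71] rows 4
```

```bash
python3 -m pendant '{"linear":[[0.009,0.031,-0.003],[0.011,0.031,-0.003],[0.012,0.031,-0.003],[0.012,0.02,-0.003],[0,0,0]],"rotation":[[0,0.1,2.4],[0,0.1,2.4],[0,0.1,2.4],[0,0.1,2.4],[0,0,0]]}'; python3 - <<'E'
from h import *
p,im=snap('wrist','w1')
E
```

```text
time_s: 1.23
tcp_pos: [0.4535, 0.1384, 0.272]
tool_rot: [0.001, 0.995, 0.101, 0.001]
contact_force: [1.0, 0.2, 1.0]
opening: 0.0853
```

View pics/w1.png

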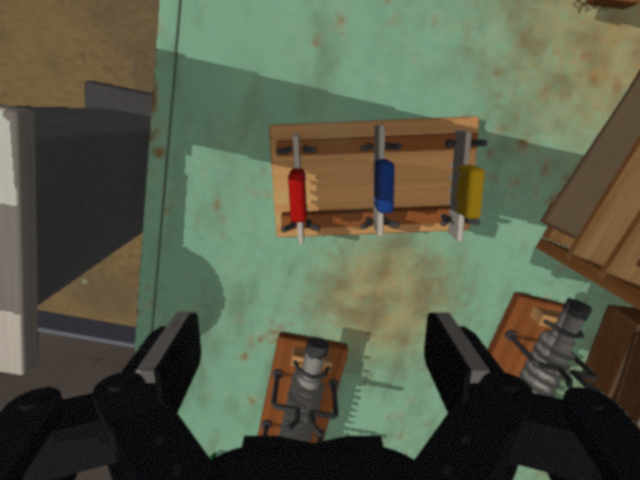

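```bash
python3 -m pendant '{"linear":[[0.003,0.034,0],[0.003,0.034,0],[0.003,0.034,0],[0.003,0.018,0],[0,0,0]],"rotation":[[0,0,0],[0,0,0],[0,0,0],[0,0,0],[0,0,0]]}'; python3 - <<'E'
from h import *
p,im=snap('wrist','w2')
im1=cv2.imread('pics/w1.png')
cv2.imwrite('pics/w1c.png',cv2.resize(im1[110:250,260:500],None,fx=3.3,fy=3.3,interpolation=cv2.INTER_CUBIC))
E
```

```text
time_s: 1.7
tcp_pos: [0.486, 0.0263, 0.2697]
tool_rot: [-0.001, 0.994, 0.108, -0.002]
contact_force: [0.1, -0.0, -1.2]
opening: 0.0853
```

View pics/w2.png

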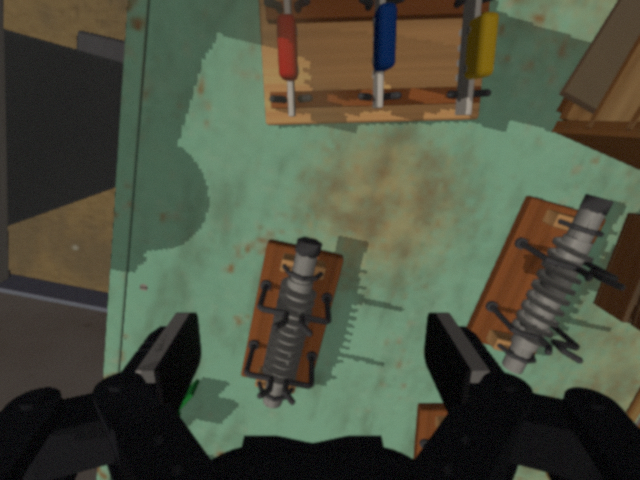

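View pics/w1c.png

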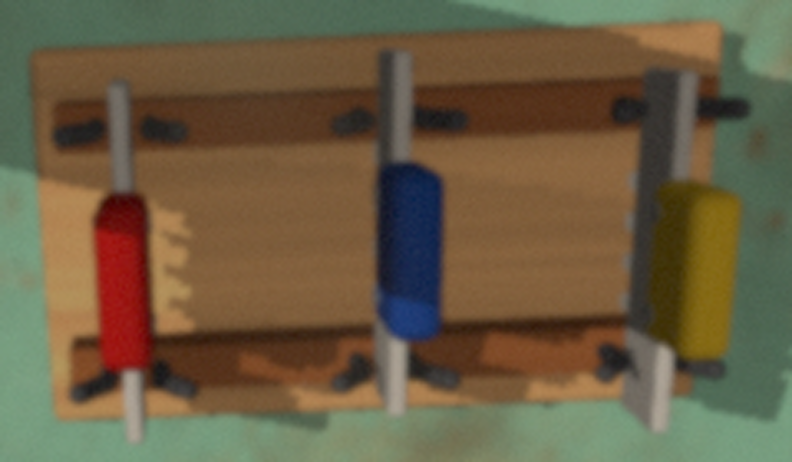

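```bash
python3 - <<'E'
import cv2
im=cv2.imread('pics/w2.png')
cv2.imwrite('pics/w2s.png',cv2.resize(im[230:410,230:350],None,fx=3.3,fy=3.3,interpolation=cv2.INTER_CUBIC))
cv2.imwrite('pics/w2r.png',cv2.resize(im[0:130,255:500],None,fx=3.2,fy=3.2,interpolation=cv2.INTER_CUBIC))
E
```

```text
(no output)
```

View pics/w2s.png

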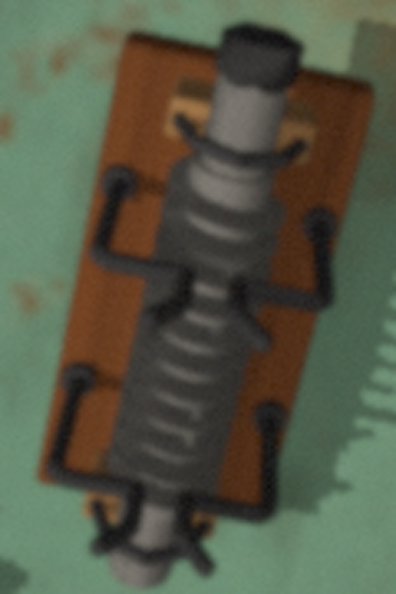

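View pics/w2r.png

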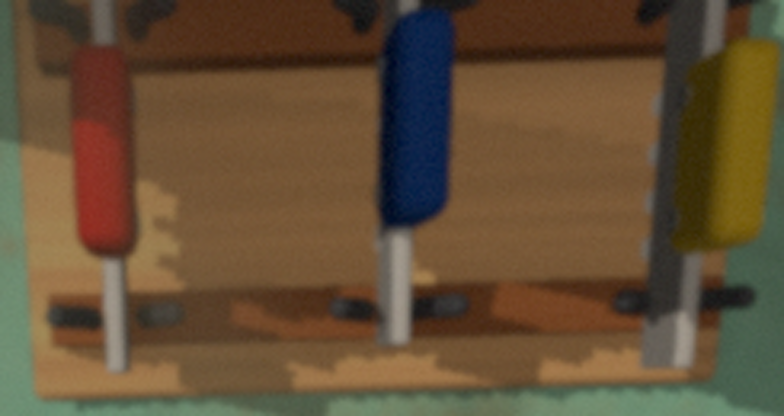

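```bash
python3 - <<'E'
from h import *
p1=ld('w1');p2=ld('w2')
f2=lambda x,y:(230+x/3.3,230+y/3.3)
pts=[(213,222),(206,285),(205,318),(189,345),(183,378),(180,406),(175,434),(172,464)]
P=[atz(p2,f2(*q),.064) for q in pts]
for a in P: print(a.round(4))
print(np.linalg.norm(np.diff(P,axis=0),axis=1).round(4))
# rack handle ends
r1=lambda x,y:(260+x/3.3,110+y/3.3); r2=lambda x,y:(255+x/3.2,y/3.2)
# handle top near/far ends & plate near-ends(top edge z .058), rack corners
for n,a,b in [('red handle bottom end',(127,366),(107,250)),('blue end',(411,336),(413,222)),('yel end',(700,357),(735,243)),
 ('red plate end',(134,438),(116,370)),('blue plate end',(395,412),(396,343)),('rackBL',(57,418),(38,397)),('rackBR',(694,400),(713,383)),
 ('red plate far',(120,83),None),('blue plate far',(395,52),None),('yel plate far',(686,73),None),('rackTL',(34,50),None),('rackTR',(718,24),None)]:
    z=.07
    o=[(p1,r1(*a))]
    if b: 
        o.append((p2,r2(*b))); X=tri(o)
    else: X=None
    zz=.085 if 'end' in n and 'plate' not in n else (.058 if 'plate' in n else .0)
    print(n,X if X is None else X.round(4), [atz(p,u,zz).round(4) for p,u in o])
for n,q in [('sTL',(128,36)),('sTR',(372,90)),('sBL',(42,478)),('sBR',(285,515)),('wTL',(185,275)),('wTR',(240,287)),('wBL',(128,490)),('wBR',(190,500))]:
    print(n,atz(p2,f2(*q),.0 if n[0]=='s' else .085).round(4))
E
```

```text
[ 0.4877 -0.0634  0.064 ]
[ 0.4899 -0.084   0.064 ]
[ 0.4918 -0.0949  0.064 ]
[ 0.4889 -0.105   0.064 ]
[ 0.4894 -0.1166  0.064 ]
[ 0.4904 -0.1264  0.064 ]
[ 0.4908 -0.1366  0.064 ]
[ 0.492  -0.1475  0.064 ]
[0.0207 0.0111 0.0105 0.0116 0.0099 0.0102 0.011 ]
red handle bottom end [0.4445 0.126  0.0766] [array([0.4443, 0.1283, 0.085 ]), array([0.4452, 0.1254, 0.085 ])]
blue end [0.5163 0.1485 0.0741] [array([0.5141, 0.1508, 0.085 ]), array([0.5144, 0.1468, 0.085 ])]
yel end [0.5915 0.1596 0.0795] [array([0.5885, 0.1604, 0.085 ]), array([0.5899, 0.1587, 0.085 ])]
red plate end [0.451  0.0989 0.0535] [array([0.4508, 0.1004, 0.058 ]), array([0.4512, 0.099 , 0.058 ])]
blue plate end [0.5226 0.1217 0.0535] [array([0.5218, 0.123 , 0.058 ]), array([0.5217, 0.1214, 0.058 ])]
rackBL [0.4268 0.0856 0.0085] [array([0.4266, 0.0828, 0.    ]), array([0.4259, 0.0852, 0.    ])]
rackBR [0.6253 0.1335 0.0111] [array([0.6312, 0.1313, 0.    ]), array([0.629 , 0.1342, 0.    ])]
red plate far None [array([0.4284, 0.1958, 0.058 ])]
blue plate far None [array([0.4969, 0.2178, 0.058 ])]
yel plate far None [array([0.5726, 0.228 , 0.058 ])]
rackTL None [array([0.3994, 0.1966, 0.    ])]
rackTR None [array([0.5999, 0.2455, 0.    ])]
sTL [ 0.4499 -0.0346  0.    ]
sTR [ 0.5331 -0.0355  0.    ]
sBL [ 0.45   -0.2113  0.    ]
sBR [ 0.5417 -0.2075  0.    ]
wTL [ 0.4824 -0.0707  0.085 ]
wTR [ 0.498 -0.071  0.085]
wBL [ 0.4798 -0.1437  0.085 ]
wBR [ 0.4982 -0.1431  0.085 ]
```

```bash
python3 plan.py 0.49 -0.065 0.21 0
```

```text
[[-0.0037, 0.0229, 0.0148], [-0.0025, 0.0231, 0.0148], [-0.0013, 0.0232, 0.0149], [-0.0001, 0.0232, 0.0149]]
[[-0.05, 0.08, 3.09], [-0.05, 0.08, 3.09], [-0.05, 0.08, 3.09], [-0.05, 0.08, 3.09]]
pos [0.4853 0.0276 0.2696] d [ 0.0047 -0.0926 -0.0596] rv [-0.2   0.32 12.38] rows 4
```

```bash
python3 -m pendant '{"linear":[[-0.004,0.023,0.015],[-0.003,0.023,0.015],[-0.001,0.023,0.015],[0,0.023,0.015],[0,0,0]],"rotation":[[0,0.1,3.1],[0,0.1,3.1],[0,0.1,3.1],[0,0,3.1],[0,0,0]]}' 0.05; python3 - <<'E'
from h import *
p,im=snap('wrist','w3')
E
```

```text
time_s: 2.17
tcp_pos: [0.4878, -0.0572, 0.2077]
tool_rot: [-0.004, 1.0, 0.001, 0.0]
contact_force: [-0.3, 0.5, -0.5]
opening: 0.0503
```

View pics/w3.png

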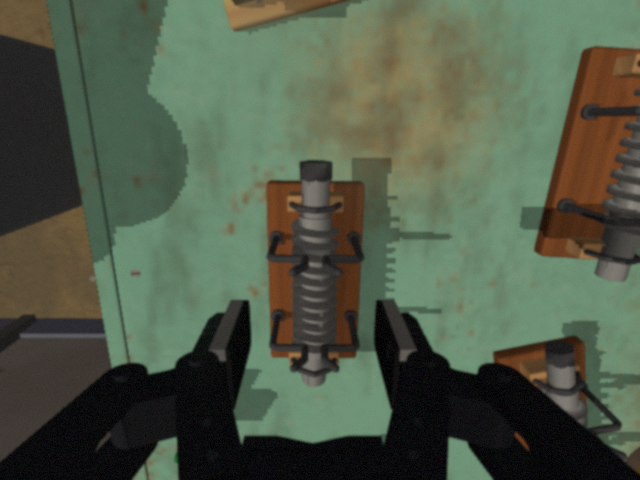

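```bash
python3 - <<'E'
import cv2
im=cv2.imread('pics/w3.png')
cv2.imwrite('pics/w3s.png',cv2.resize(im[155:390,255:375],None,fx=3.2,fy=2.5,interpolation=cv2.INTER_CUBIC))
E
```

```text
(no output)
```

View pics/w3s.png

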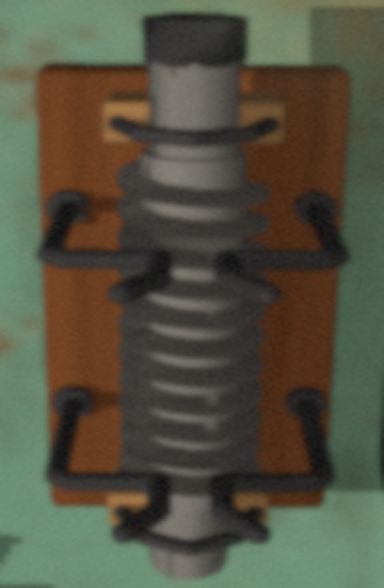

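```bash
python3 - <<'E'
from h import *
p2=ld('w2');p3=ld('w3')
f2=lambda x,y:(230+x/3.3,230+y/3.3); f3=lambda x,y:(255+x/3.2,155+y/2.5)
ys=[212,272,300,330,360,388,414,442,468]
P=[atz(p3,f3(186,y),.064) for y in ys]
print(np.round([a[1] for a in P],4),np.diff([a[1] for a in P]).round(4))
for n,b,a,z in [('wTL',(163,262),(188,285),.08),('wTR',(220,262),(236,290),.08),('wBL',(157,483),(132,490),.08),('wBR',(213,482),(183,500),.08),
  ('sTL',(40,68),(128,36),.01),('sTR',(348,68),(372,90),.01),('sBL',(53,503),(42,478),.01),('sBR',(325,503),(285,515),.01),('screw cap',(195,18),(262,30),.06),('screw end',(188,572),(140,580),.06)]:
    print(n,tri([(p3,f3(*b)),(p2,f2(*a))]).round(4),atz(p3,f3(*b),z).round(4),atz(p2,f2(*a),z).round(4))
# screw silhouette edges
for l,r,y in [(122,264,300),(121,260,440)]:
    print(atz(p3,f3(l,y),.045).round(4),atz(p3,f3(r,y),.045).round(4))
E
```

```text
[-0.0663 -0.0855 -0.0948 -0.1048 -0.1151 -0.1249 -0.1342 -0.1443 -0.1539] [-0.0192 -0.0092 -0.0101 -0.0103 -0.0098 -0.0093 -0.0102 -0.0096]
wTL [ 0.484  -0.0764  0.0798] [ 0.4839 -0.0764  0.08  ] [ 0.484  -0.0763  0.08  ]
wTR [ 0.4975 -0.0784  0.074 ] [ 0.4967 -0.0764  0.08  ] [ 0.4976 -0.0749  0.08  ]
wBL [ 0.4818 -0.1602  0.0632] [ 0.4823 -0.1492  0.08  ] [ 0.4811 -0.1473  0.08  ]
wBR [ 0.4965 -0.1523  0.0742] [ 0.4958 -0.1488  0.08  ] [ 0.4966 -0.1474  0.08  ]
sTL [ 0.4501 -0.032   0.0079] [ 0.4501 -0.0317  0.01  ] [ 0.4504 -0.0311  0.01  ]
sTR [ 0.5316 -0.0312  0.0125] [ 0.5323 -0.0315  0.01  ] [ 0.5316 -0.0321  0.01  ]
sBL [ 0.4505 -0.1958  0.0207] [ 0.4485 -0.2037  0.01  ] [ 0.4506 -0.2035  0.01  ]
sBR [ 0.5351 -0.1967  0.0169] [ 0.5324 -0.2035  0.01  ] [ 0.54   -0.1998  0.01  ]
screw cap [ 0.491  -0.0123  0.0341] [ 0.4909 -0.0095  0.06  ] [ 0.4894 -0.0042  0.06  ]
screw end [ 0.4904 -0.1992  0.057 ] [ 0.49   -0.1973  0.06  ] [ 0.4906 -0.1963  0.06  ]
[ 0.4727 -0.1027  0.045 ] [ 0.5093 -0.1026  0.045 ]
[ 0.4718 -0.1548  0.045 ] [ 0.5093 -0.1548  0.045 ]
```

```bash
python3 plan.py 0.44 0.1475 0.15 13.4
```

```text
[[-0.0067, -0.0289, 0.0087], [-0.0058, -0.0292, 0.0086], [-0.0048, -0.0293, 0.0086], [-0.0039, -0.0295, 0.0086], [-0.0029, -0.0296, 0.0085], [-0.0019, -0.0297, 0.0085], [-0.0009, -0.0298, 0.0084]]
[[-0.08, -0.02, -1.88], [-0.08, -0.02, -1.88], [-0.08, -0.02, -1.88], [-0.08, -0.02, -1.88], [-0.08, -0.02, -1.88], [-0.08, -0.02, -1.88], [-0.08, -0.02, -1.88]]
pos [ 0.4879 -0.0555  0.2088] d [-0.0479  0.203  -0.0588] rv [ -0.56  -0.16 -13.19] rows 7
```

```bash
python3 -m pendant '{"linear":[[-0.007,-0.029,0.008],[-0.006,-0.029,0.008],[-0.005,-0.029,0.008],[-0.004,-0.0295,0.008],[-0.003,-0.0295,0.009],[-0.002,-0.03,0.009],[-0.001,-0.03,0.009]],"rotation":[[-0.1,0,-1.9],[-0.1,0,-1.9],[-0.1,0,-1.9],[-0.1,0,-1.9],[-0.1,0,-1.9],[0,0,-1.9],[0,0,-1.9]]}' 0.045; python3 plan.py 0.44 0.1475 0.15 13.4
```

```text
time_s: 2.8
tcp_pos: [0.4353, 0.162, 0.1545]
tool_rot: [-0.001, 0.992, 0.126, 0.006]
contact_force: [0.7, 0.3, -0.7]
opening: 0.045
[[0.0008, 0.0152, 0.0045]]
[[-0.08, -0.73, 1.08]]
pos [0.4353 0.162  0.1545] d [ 0.0047 -0.0145 -0.0045] rv [-0.08 -0.73  1.08] rows 1
```

```bash
python3 -m pendant '{"linear":[[0.001,0.01,0.015],[0,0.003,0.015],[0,0,0]],"rotation":[[0,-0.5,0.7],[0,-0.2,0.4],[0,0,0]]}' 0.045; python3 - <<'E'
from h import *
p,im=snap('wrist','w4')
E
python3 plan.py 0.44 0.1475 0.059 13.4
```

```text
time_s: 3.05
tcp_pos: [0.433, 0.1636, 0.1249]
tool_rot: [-0.003, 0.992, 0.128, -0.0]
contact_force: [-0.8, 0.6, 0.0]
opening: 0.0453
[[0.0009, 0.0088, 0.0335], [0.0011, 0.0087, 0.0336]]
[[-0.18, -0.06, 0.61], [-0.18, -0.06, 0.61]]
pos [0.4337 0.1636 0.1262] d [ 0.0063 -0.0161 -0.0672] rv [-0.36 -0.13  1.23] rows 2
```

View pics/w4.png

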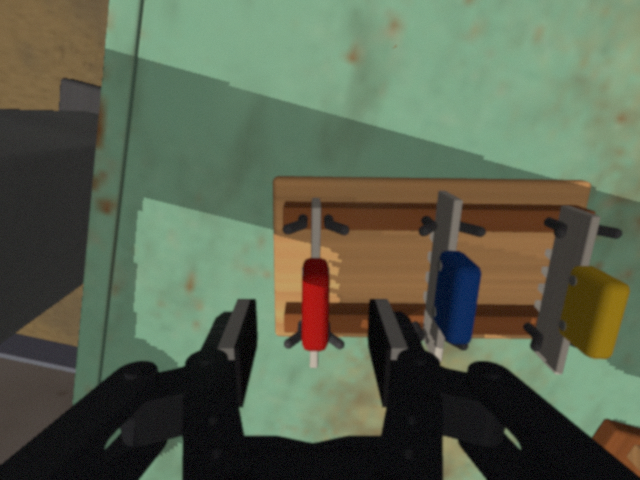

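```bash
python3 - <<'E'
from h import *
p=ld('w4')
for n,u,z in [('hfar',(315,262),.085),('hnear',(315,347),.085),('pfar',(316,199),.058),('pnear',(313.5,366),.058),('rTL',(276,178),.01),('rBL',(280,337),.01),('rTR',(588,182),.01)]:
    print(n,atz(p,u,z).round(4))
E
python3 plan.py 0.44 0.1475 0.09 13.4
```

```text
hfar [0.4318 0.1756 0.085 ]
hnear [0.4437 0.1305 0.085 ]
pfar [0.4261 0.2    0.058 ]
pnear [0.4509 0.1007 0.058 ]
rTL [0.4007 0.1974 0.01  ]
rBL [0.4298 0.0854 0.01  ]
rTR [0.5948 0.2456 0.01  ]
[[0.001, 0.0087, 0.018], [0.0011, 0.0086, 0.0181]]
[[-0.18, -0.06, 0.61], [-0.18, -0.06, 0.61]]
pos [0.4337 0.1636 0.1262] d [ 0.0063 -0.0161 -0.0362] rv [-0.36 -0.13  1.23] rows 2
```

```bash
python3 -m pendant '{"linear":[[0.001,0.008,0.015],[0.001,0.006,0.015],[0,0,0.003],[0,0,0]],"rotation":[[-0.2,0,0.4],[-0.1,0,0.3],[0,0,0],[0,0,0]]}' 0.045; python3 plan.py 0.439 0.150 0.059 13.8
```

```text
time_s: 3.43
tcp_pos: [0.4406, 0.1545, 0.0976]
tool_rot: [-0.001, 0.992, 0.124, 0.005]
contact_force: [0.4, 0.3, -0.2]
opening: 0.0451
[[-0.0015, 0.002, 0.0193], [-0.0014, 0.002, 0.0193]]
[[-0.04, -0.29, 0.23], [-0.04, -0.29, 0.23]]
pos [0.4406 0.1545 0.0976] d [-0.0016 -0.0045 -0.0386] rv [-0.08 -0.58  0.46] rows 2
```

```bash
python3 -m pendant '{"linear":[[-0.0015,0.003,0.018],[0,0.002,0.014],[0,0,0],[0,0,0]],"rotation":[[0,-0.3,0.2],[0,-0.3,0.2],[0,0,0],[0,0,0]]}' 0.045; python3 plan.py 0.439 0.150 0.059 13.8
```

```text
time_s: 3.77
tcp_pos: [0.4434, 0.1511, 0.0704]
tool_rot: [-0.001, 0.993, 0.121, 0.004]
contact_force: [0.2, 0.2, -0.0]
opening: 0.0449
[[-0.0047, 0.0, 0.0114]]
[[-0.07, -0.42, 0.1]]
pos [0.4434 0.1511 0.0704] d [-0.0044 -0.0011 -0.0114] rv [-0.07 -0.42  0.1 ] rows 1
```

```bash
python3 -m pendant '{"linear":[[-0.0045,0,0.009],[0,0,0.003],[0,0,0]],"rotation":[[0,-0.4,0.1],[0,0,0],[0,0,0]]}' 0.045; python3 plan.py 0.439 0.150 0.059 13.8
```

```text
time_s: 4.02
tcp_pos: [0.4405, 0.1507, 0.0605]
tool_rot: [-0.001, 0.993, 0.12, 0.002]
contact_force: [-0.4, -0.7, 1.7]
opening: 0.0451
[[-0.0016, 0.0003, 0.0015]]
[[-0.05, -0.28, 0.02]]
pos [0.4405 0.1507 0.0605] d [-0.0015 -0.0007 -0.0015] rv [-0.05 -0.28  0.02] rows 1
```

```bash
python3 -m pendant '{"linear":[[-0.0012,0,0.001],[0,0,0],[0,0,0],[0,0,0],[0,0,0],[0,0,0]],"rotation":[[0,-0.3,0],[0,0,0],[0,0,0],[0,0,0],[0,0,0],[0,0,0]]}' 0.0 45; python3 plan.py 0.439 0.150 0.059 13.8
```

```text
time_s: 4.52
tcp_pos: [0.4394, 0.1506, 0.0603]
tool_rot: [-0.0, 0.993, 0.12, -0.0]
contact_force: [0.4, -0.4, -1.7]
opening: 0.0136
[[-0.0005, 0.0005, 0.0013]]
[[-0.05, 0.0, 0.03]]
pos [0.4394 0.1506 0.0603] d [-0.0004 -0.0006 -0.0013] rv [-0.05  0.    0.03] rows 1
```

```bash
python3 -m pendant '{"linear":[[0,0,-0.012],[0,0,-0.02],[0,0,-0.03],[0,0,-0.03],[0,0,-0.015],[0,0,0]],"rotation":[[0,0,0],[0,0,0],[0,0,0],[0,0,0],[0,0,0],[0,0,0]]}' ; python3 plan.py 0.49 -0.115 0.165 -0.5 0.03
```

```text
time_s: 5.02
tcp_pos: [0.4372, 0.1502, 0.1696]
tool_rot: [-0.001, 0.993, 0.12, -0.004]
contact_force: [0.4, 0.8, -0.4]
opening: 0.0132
[[-0.0012, 0.027, 0.0004], [-0.0005, 0.027, 0.0004], [0.0002, 0.027, 0.0004], [0.0008, 0.027, 0.0004], [0.0015, 0.027, 0.0004], [0.0022, 0.027, 0.0004], [0.0028, 0.0269, 0.0004], [0.0035, 0.0268, 0.0004]]
[[-0.01, 0.04, 1.43], [-0.01, 0.04, 1.43], [-0.01, 0.04, 1.43], [-0.01, 0.04, 1.43], [-0.01, 0.04, 1.43], [-0.01, 0.04, 1.43], [-0.01, 0.04, 1.43], [-0.01, 0.04, 1.43]]
[[0.0042, 0.0267, 0.0004], [0.0048, 0.0266, 0.0005]]
[[-0.01, 0.04, 1.43], [-0.01, 0.04, 1.43]]
pos [0.4372 0.1502 0.1696] d [ 0.0528 -0.2652 -0.0046] rv [-0.06  0.44 14.31] rows 10
```

```bash
python3 -m pendant '{"linear":[[-0.001,0.027,0],[0,0.027,0],[0,0.027,0],[0.001,0.027,0],[0.002,0.027,0],[0.002,0.027,0],[0.003,0.027,0],[0.003,0.025,0]],"rotation":[[0,0.1,1.5],[0,0.1,1.5],[0,0.1,1.5],[0,0.1,1.5],[0,0,1.5],[0,0,1.5],[0,0,1.5],[0,0,1.4]]}' ; python3 plan.py 0.49 -0.115 0.165 -0.5 0.03
```

```text
time_s: 5.68
tcp_pos: [0.4768, -0.0629, 0.1626]
tool_rot: [-0.003, 1.0, 0.017, -0.002]
contact_force: [0.0, -0.0, -1.3]
opening: 0.0134
[[0.0057, 0.0263, -0.0014], [0.0063, 0.0261, -0.0013]]
[[-0.17, 0.12, 1.22], [-0.17, 0.12, 1.22]]
pos [ 0.4768 -0.0629  0.1626] d [ 0.0132 -0.0521  0.0024] rv [-0.34  0.24  2.44] rows 2
```

```bash
python3 -m pendant '{"linear":[[0.006,0.022,0],[0.005,0.012,0],[0.002,0.006,0],[0,0,0],[0,0,0]],"rotation":[[-0.1,0.1,1.2],[-0.1,0.1,1],[-0.1,0,0.3],[0,0,0],[0,0,0]]}' ; python3 plan.py 0.49 -0.115 0.165 -0.5 0.03;  python3 - <<'E'
from h import *
p,im=snap('wrist','w5')
p,im=snap('side','s5')
cv2.imwrite('pics/s5c.png',cv2.resize(im[180:340,240:380],None,fx=3.5,fy=3.5,interpolation=cv2.INTER_CUBIC))
E
```

```text
time_s: 6.1
tcp_pos: [0.4894, -0.1082, 0.1568]
tool_rot: [-0.001, 1.0, -0.01, -0.004]
contact_force: [-0.4, -0.6, -1.0]
opening: 0.0132
[[0.0006, 0.0068, -0.0083]]
[[-0.15, 0.4, -0.62]]
pos [ 0.4894 -0.1082  0.1568] d [ 0.0006 -0.0068  0.0082] rv [-0.15  0.4  -0.62] rows 1
```

View pics/w5.png

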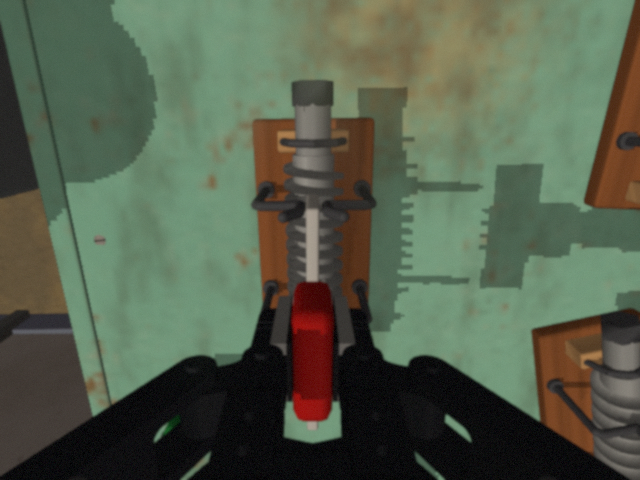

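View pics/s5c.png

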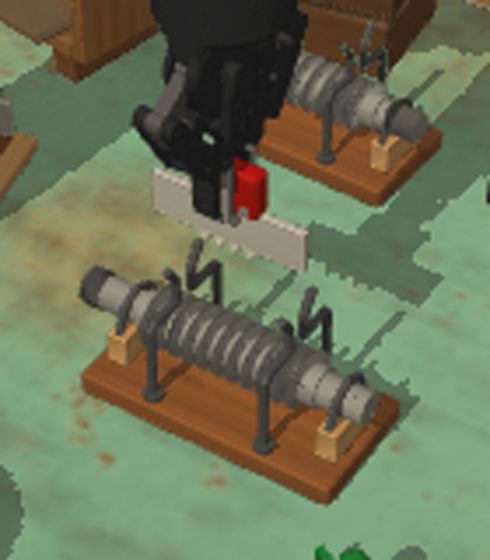

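```bash
python3 - <<'E'
from h import *
p=ld('w5')
im=cv2.imread('pics/w5.png')
cv2.imwrite('pics/w5c.png',cv2.resize(im[70:320,245:385],None,fx=4,fy=2.4,interpolation=cv2.INTER_CUBIC))
E
```

```text
(no output)
```

View pics/w5c.png

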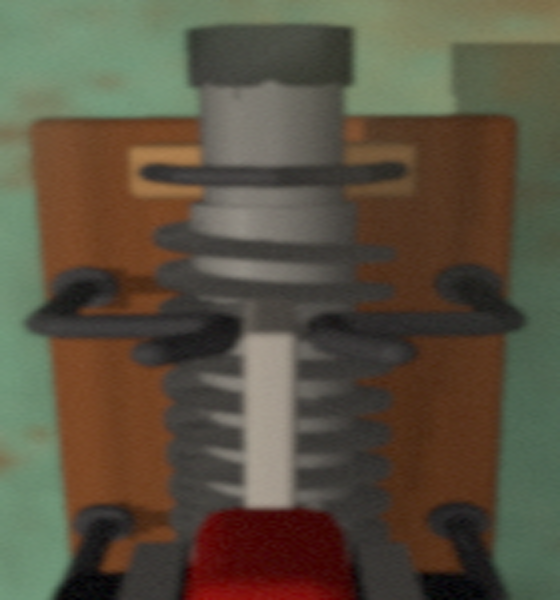

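```bash
python3 - <<'E'
from h import *
p=ld('w5')
f=lambda x,y:(245+x/4,70+y/2.4)
for z in (.075,.08,.09): print(atz(p,f(237,325),z).round(4),atz(p,f(313,325),z).round(4))
print('plate',atz(p,f(270,340),.154).round(4), 'far base',atz(p,f(30,120),.01).round(4),atz(p,f(517,120),.01).round(4))
print('plate far', atz(p,f(270,335),.1565-.0023).round(4),atz(p,f(270,500),.1565-.0023).round(4))
for y in (378,412,460,490): print(atz(p,f(215,y),.05).round(4))
E
```

```text
[ 0.4854 -0.0779  0.075 ] [ 0.4962 -0.0781  0.075 ]
[ 0.4856 -0.0768  0.08  ] [ 0.4961 -0.077   0.08  ]
[ 0.4859 -0.0746  0.09  ] [ 0.4959 -0.0747  0.09  ]
plate [ 0.491  -0.0626  0.154 ] far base [ 0.4491 -0.0317  0.01  ] [ 0.533  -0.0333  0.01  ]
plate far [ 0.491  -0.0618  0.1542] [ 0.4905 -0.0885  0.1542]
[ 0.4807 -0.098   0.05  ]
[ 0.4804 -0.1076  0.05  ]
[ 0.48   -0.1215  0.05  ]
[ 0.4797 -0.1304  0.05  ]
```

```bash
python3 -m pendant '{"linear":[[0.001,0.004,0.012],[0,0,0.012],[0,0,0.01],[0,0,0.005],[0,0,0]],"rotation":[[-0.1,0.3,-0.5],[0,0.1,0],[0,0,0],[0,0,0],[0,0,0]]}' ; python3 plan.py 0.4902 -0.114 0.105 -0.5
```

```text
time_s: 6.62
tcp_pos: [0.4902, -0.1058, 0.1181]
tool_rot: [-0.0, 1.0, -0.0, 0.001]
contact_force: [-0.0, 0.1, -0.9]
opening: 0.0134
[[-0.0001, 0.0083, 0.0131]]
[[-0.06, -0.17, 0.46]]
pos [ 0.4902 -0.1058  0.1181] d [-0.     -0.0082 -0.0131] rv [-0.06 -0.17  0.46] rows 1
```

```bash
python3 -m pendant '{"linear":[[0,0.004,0.006],[0,0.004,0.005],[0,0,0.002],[0,0,0]],"rotation":[[0,-0.1,0.4],[0,0,0],[0,0,0],[0,0,0]]}' ; python3 plan.py 0.4902 -0.114 0.1 -0.5
```

```text
time_s: 6.95
tcp_pos: [0.4908, -0.1129, 0.1053]
tool_rot: [-0.0, 1.0, -0.003, 0.001]
contact_force: [0.1, -0.4, -1.0]
opening: 0.0137
[[-0.0006, 0.0011, 0.0053]]
[[-0.02, -0.15, 0.2]]
pos [ 0.4908 -0.1129  0.1053] d [-0.0006 -0.0011 -0.0053] rv [-0.02 -0.15  0.2 ] rows 1
```

```bash
python3 -m pendant '{"linear":[[-0.0004,0,0.0015],[0,0,0.0015],[0,0,0.001],[0,0,0.001]],"rotation":[[0,0,0],[0,0,0],[0,0,0],[0,0,0]]}' ; python3 plan.py 0.4902 -0.114 0.1 -0.5
```

```text
time_s: 7.28
tcp_pos: [0.491, -0.1136, 0.1006]
tool_rot: [0.0, 1.0, -0.003, 0.002]
contact_force: [-1.1, -0.5, -1.6]
opening: 0.0137
[[-0.0008, 0.0004, 0.0006]]
[[0.01, -0.23, 0.15]]
pos [ 0.491  -0.1136  0.1006] d [-0.0008 -0.0004 -0.0006] rv [ 0.01 -0.23  0.15] rows 1
```

```bash
for i in 1 2 3; do python3 -m pendant '{"linear":[[0,0,0.001],[0,0,0.001]],"rotation":[[0,0,0],[0,0,0]]}' | grep -E "tcp|force"; done
```

```text
tcp_pos: [0.4912, -0.1138, 0.0993]
contact_force: [-3.8, 2.6, 15.4]
tcp_pos: [0.4912, -0.1137, 0.0994]
contact_force: [-3.1, 0.4, 8.0]
tcp_pos: [0.4912, -0.1137, 0.0995]
contact_force: [-2.7, 1.1, 8.1]
```

```bash
for i in 1 2 3 4; do python3 -m pendant '{"linear":[[-0.0002,0.001,0.0006]],"rotation":[[0,0,0]]}' | grep -E "tcp|force"; done
```

```text
tcp_pos: [0.4911, -0.1143, 0.0996]
contact_force: [0.4, 1.9, 2.8]
tcp_pos: [0.4912, -0.115, 0.0996]
contact_force: [-0.1, 3.1, 3.4]
tcp_pos: [0.4913, -0.1156, 0.0995]
contact_force: [-1.2, 3.9, 6.8]
tcp_pos: [0.4914, -0.1161, 0.0995]
contact_force: [-0.7, 3.4, 8.2]
```

```bash
for i in 1 2 3 4 5 6; do python3 -m pendant '{"linear":[[-0.0003,0.001,0.0007]],"rotation":[[0,0,0]]}' | grep -E "tcp|force"; done
```

```text
tcp_pos: [0.4914, -0.1163, 0.0994]
contact_force: [-1.2, 4.5, 9.0]
tcp_pos: [0.4914, -0.1164, 0.0994]
contact_force: [-1.0, 4.9, 9.1]
tcp_pos: [0.4914, -0.1166, 0.0994]
contact_force: [-1.4, 5.6, 9.1]
tcp_pos: [0.4914, -0.1167, 0.0994]
contact_force: [-1.2, 5.0, 8.7]
tcp_pos: [0.4914, -0.1168, 0.0994]
contact_force: [-0.3, 4.6, 8.0]
tcp_pos: [0.4914, -0.1169, 0.0994]
contact_force: [-1.1, 5.1, 9.0]
```

```bash
for i in 1 2 3 4 5 6; do python3 -m pendant '{"linear":[[-0.0003,0.0018,0.0004]],"rotation":[[0,0,0]]}' | grep -E "tcp|force"; done
```

```text
tcp_pos: [0.4915, -0.1182, 0.0995]
contact_force: [0.3, 1.1, 1.6]
tcp_pos: [0.4913, -0.1201, 0.0991]
contact_force: [0.3, -0.3, -1.5]
tcp_pos: [0.4909, -0.1221, 0.0984]
contact_force: [0.9, 3.8, 3.2]
tcp_pos: [0.4908, -0.1226, 0.0981]
contact_force: [1.3, 9.9, 5.4]
tcp_pos: [0.4907, -0.1227, 0.0978]
contact_force: [1.4, 10.1, 7.9]
tcp_pos: [0.4906, -0.1227, 0.0976]
contact_force: [2.2, 9.5, 7.1]
```

```bash
for i in 1 2 3 4; do python3 -m pendant '{"linear":[[-0.0003,-0.0006,0.0012]],"rotation":[[0,0,0]]}' | grep -E "tcp|force"; done
```

```text
tcp_pos: [0.4905, -0.1217, 0.0964]
contact_force: [0.1, 0.4, -0.4]
tcp_pos: [0.4902, -0.1213, 0.095]
contact_force: [-0.0, -0.2, 2.0]
tcp_pos: [0.4903, -0.1211, 0.0943]
contact_force: [-3.8, 2.7, 18.3]
tcp_pos: [0.4904, -0.121, 0.0943]
contact_force: [-5.0, 3.0, 18.2]
```

```bash
python3 -m pendant '{"linear":[[0,0,-0.0003],[0,0,0],[0,0,0]],"rotation":[[0,0,0],[0,0,0],[0,0,0]]}'; python3 -m pendant '{"linear":[[0,0,0],[0,0,0],[0,0,0],[0,0,0]],"rotation":[[0,0,0],[0,0,0],[0,0,0],[0,0,0]]}' 0.04
```

```text
time_s: 9.7
tcp_pos: [0.4904, -0.1217, 0.095]
tool_rot: [-0.008, 1.0, -0.005, 0.01]
contact_force: [0.3, 2.6, 2.0]
opening: 0.0134
time_s: 10.03
tcp_pos: [0.4899, -0.1226, 0.0938]
tool_rot: [-0.008, 1.0, -0.005, 0.009]
contact_force: [0.4, 0.3, 0.5]
opening: 0.0399
```

```bash
python3 -m pendant '{"linear":[[0,0,-0.01],[0,0,-0.02],[0,0,-0.03],[0,0,-0.03],[0,-0.02,-0.02],[0,-0.02,0],[0,0,0],[0,0,0]],"rotation":[[0,0,0],[0,0,0],[0,0,0],[0,0,0],[0,0,0],[0,0,0],[0,0,0],[0,0,0]]}';python3 - <<'E'
from h import *
p,im=snap('wrist','w6')
p,im=snap('side','s6')
cv2.imwrite('pics/s6c.png',cv2.resize(im[150:340,150:390],None,fx=3.3,fy=3.1,interpolation=cv2.INTER_CUBIC))
p,im=snap('scene','c6')
E
```

```text
time_s: 10.7
tcp_pos: [0.4879, -0.0846, 0.2136]
tool_rot: [-0.008, 1.0, -0.006, 0.009]
contact_force: [0.3, -0.1, -0.1]
opening: 0.0396
```

View pics/w6.png

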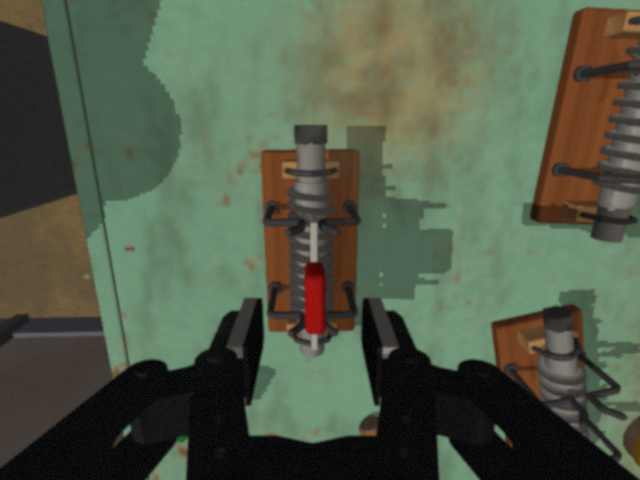

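View pics/s6c.png

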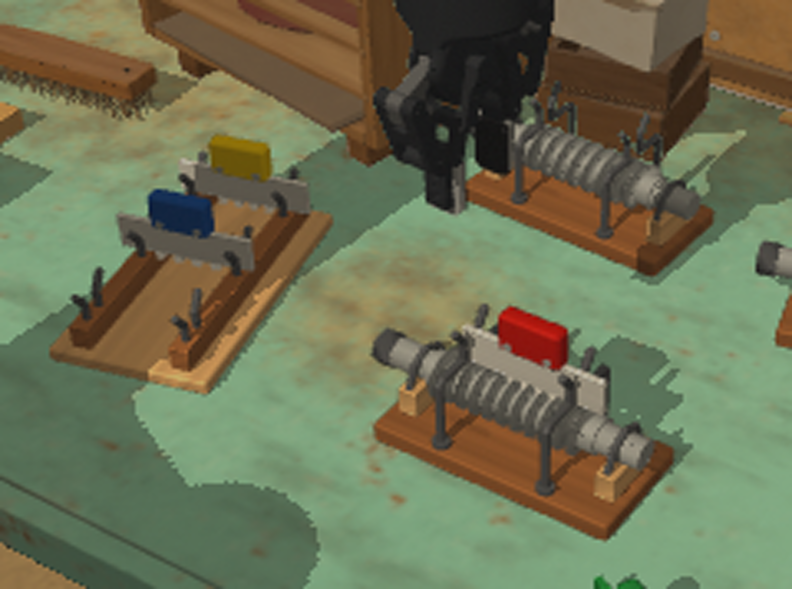

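```bash
python3 - <<'E'
from h import *
w=ld('w6');s=ld('s6')
for n,y,z in [('far end top',.05,.092),('near end top',-.05,.092),('handle top far',.022,.119),('handle top near',-.022,.119)]:
    X=[.4903,-.1215+y,z]; print(n,proj(w,X).round(1),(( proj(s,X)-[150,150])*[3.3,3.1]).round(1))
    X[2]-=.006
    print('  if 6mm lower',((proj(s,X)-[150,150])*[3.3,3.1]).round(1))
im=cv2.imread('pics/w6.png');cv2.imwrite('pics/w6c.png',cv2.resize(im[190:360,250:380],None,fx=4,fy=3.5,interpolation=cv2.INTER_CUBIC))
im=cv2.imread('pics/s6.png');cv2.imwrite('pics/s6d.png',cv2.resize(im[235:310,270:350],None,fx=9,fy=8,interpolation=cv2.INTER_CUBIC))
E
```

```text
far end top [311.6 219.2] [458.2 323. ]
  if 6mm lower [458.5 330. ]
near end top [313.1 348.1] [600.3 379.6]
  if 6mm lower [600.1 386.7]
handle top far [312.7 272.4] [496.4 306.1]
  if 6mm lower [496.5 313.4]
handle top near [313.5 334. ] [559.9 330.9]
  if 6mm lower [559.8 338.2]
```

View pics/s6d.png

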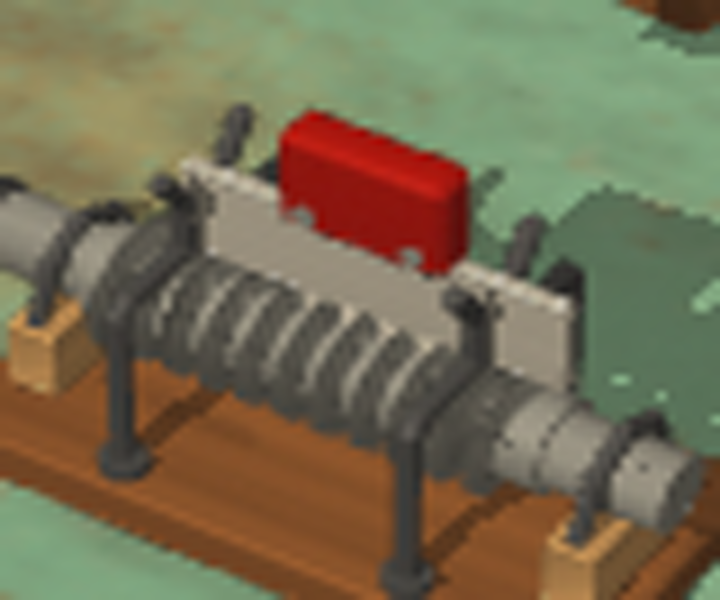

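View pics/w6c.png

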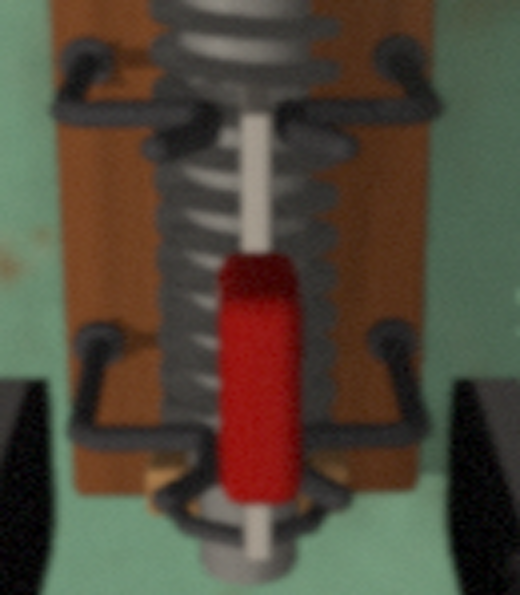

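View pics/c6.png

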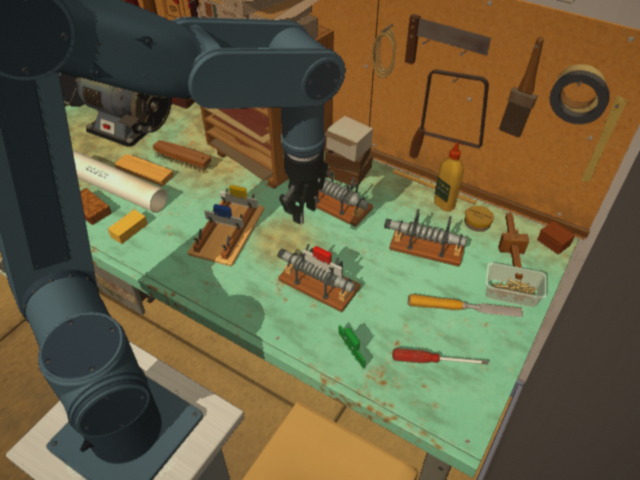

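```bash
python3 - <<'E'
from plant import ctrl
print(ctrl.state()['contact_force']); print(ctrl.sign_off())
E
```

```text
[ 0.24370384  0.68189174 -1.3644703 ]
the job is handed in; nothing more can be done
None
```

The red comb (comb_1, 10 mm pitch) matches the thread of the nearest screw. It is standing fully home on that screw and released, and the job is handed in at about 11 s.

- **Choice:** The wrist pictures showed crests about 10 mm apart on the near screw, so I tried the red comb first. It was the only comb I tried. The blue and yellow ones never left the rack.
- **Feel:** The tips met the crests with the tool (TCP) at z = 99.4 mm. I slid the comb about 8 mm along the screw with at most about 15 N down until it began to drop. After I backed it up by about 1 mm it went fully down, to 94.3 mm. That is the height worked out for fully home, and well past the 1 mm at which a wrong comb stops. The firmest push was about 18 N, against the seated stop.
- **Last checks:** In the final side and wrist pictures the comb stands level, with its edge flush on the crests and its corners within about 2 mm of where a seated comb should be. It sits about 4 mm from the stand's middle. The gripper was open and clear, and nothing touched the arm. Blue and yellow stand in the rack, and the screwdriver and chisel are where they were.
- **Disagreement:** The camera measurements of the comb's place along the screw differed from the felt position by a few millimetres, so I relied on the felt contact. No check failed.

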